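# Wake and zero the bench scale

## Task

Get the bench scale ready for weighing with the dish on its pan: with the closed fingertips lightly press the round key fully down and let it come up (this wakes the scale), then in the same way press the long bar key (this zeroes it), and draw back clear of everything. Do not press the square key or lean on the casing or the pan, and leave the dish and the small things standing round the scale where they are.

Things in the scene. Friction and masses are not known exactly. Their poses are not given: they have to be found in the camera images.
- scale: Low grey bench scale, 230 (x) x 170 (y) x 30 mm high, fixed. Far half: round steel pan, 124 mm wide, top 42 mm over the bench, centre x = +42 mm; then a display; nearest the robot a black panel with three white keys in a row at x = -85, y = -52, 0, +52 mm; which key is where differs from run to run. Origin: centre of the underside, on the bench; +x points from the keys to the pan, z up.
- key_round_top (a point): Top centre of the scale's round key, 26 mm across. Its top stands 10 mm over the casing's key panel (40 mm over the bench) and sinks 5 mm when pressed fully down. z points up; x and y run as the scale's.
- key_bar_top (a point): Top centre of the scale's long bar key, 14 mm (x) by 36 mm (y). Its top stands 10 mm over the casing's key panel (40 mm over the bench) and sinks 5 mm when pressed fully down. z points up; x and y run as the scale's.
- key_square_top (a point): Top centre of the scale's square key, 22 x 22 mm; not to be pressed. Its top stands 10 mm over the casing's key panel (40 mm over the bench) and sinks 5 mm when pressed fully down. z points up; x and y run as the scale's.
- key_round (a joint): Travel of the round key in m: 0 up, 0.005 fully down. Spring: about 1 N to start it, 5.4 N at the bottom; it comes up again by itself. It counts as pressed from 0.003 on.
- key_bar (a joint): Travel of the long bar key in m: 0 up, 0.005 fully down. Spring: about 1 N to start it, 5.4 N at the bottom; it comes up again by itself. It counts as pressed from 0.003 on.
- key_square (a joint): Travel of the square key in m: 0 up, 0.005 fully down. Spring: about 1 N to start it, 5.4 N at the bottom; it comes up again by itself. It counts as pressed from 0.003 on.
- clamp_lamp: Black bench lamp, fixed, always in the same place: its thin level arm crosses high over the bench from right to left at x = 0.64, about 0.54 m over the bench, above the scale's pan, and bends down to a clamp at the right edge of the bench; keep the wrist and forearm below and short of it. Origin: a point under the bench, no use for the job.
- dish: White porcelain dish with round wells, 85 x 93 x 15 mm, loose on the scale's pan. Origin: centre of its underside (42 mm over the bench).
- vial: Clear vial with white cap, 37 mm across, 55 mm high, standing loose on the bench beside the scale. Origin: centre of its underside.
- bottle: Green dropper bottle with white nozzle, 33 mm across, 90 mm high, standing loose beside the scale. Origin: centre of its underside.
- tin: Shut round tin, 52 mm across, 18 mm high, loose beside the scale. Origin: centre of its underside.
- tweezers: Tweezers with a green grip, 129 mm long (its y), 16 mm wide, 10 mm high, lying loose beside the scale. Origin: centre of its underside.
Mind the look-alikes: they are no part of the job. Of the things shaped like the vial, the clear one is meant.

How it is judged:
On the way, in this order (a step that is already met when the one before it is completed fails the run):
1. the round key is pressed down (value of joint key_round above 0.003 m), for 0.1 s.
2. the round key has come up again (value of joint key_round below 0.001 m), for 0.1 s.
3. the long bar key is pressed down (value of joint key_bar above 0.003 m), for 0.1 s.
At the end, for the whole second after the job is handed in: All three keys are up again (within 1 mm); dish, vial, bottle, tin and tweezers are within 15 mm of where they stood; dish, vial and bottle are upright (value of joint each of key_round, key_bar, key_square below 0.001 m and distance of each of dish, vial, bottle, tin, tweezers from where it was at the start of the episode below 0.015 m and angle between each of dish, vial, bottle's own z axis and vertical below 0.15 rad); the robot touches nothing.
It fails at once if the square key is pressed (more than 1.5 mm) (value of joint key_square above 0.0015 m).
It fails at once if the round and bar keys are pressed together (value of joint each of key_round, key_bar above 0.0015 m).
It fails at once if the casing or the pan is pushed with more than 5 N (contact force between any of the fingers, the arm and scale above 5 N).
It fails at once if a key is pressed with more than 25 N, not lightly (contact force between any of the fingers, the arm and key_round above 25 N or contact force between any of the fingers, the arm and key_bar above 25 N).
It fails at once if the dish, vial, bottle, tin or tweezers are shifted by more than 15 mm or lifted (distance of any of dish, vial, bottle, tin, tweezers from where it was at the start of the episode above 0.015 m).
It also fails if it takes over 38 s, if anything falls off the work surface, if the arm or the gripper's body presses on something with over 40 N, if the wrist force passes 120 N, or if a joint passes its speed limit or range.

## Robot

A 7-joint arm with a two-finger parallel gripper is mounted at the origin on a cart in front of the work surface, level with it; the furniture and walls round the work are solid. World frame = base frame: x ahead of the robot, y to its left, z up, the work surface at z = 0. Lengths are in m, angles in rad, forces in N, time in s.
With the tool pointing down it reaches from about 0.35 to 0.9 m from the base axis. Payload 8.1 kg.
Tool frame: the origin (TCP) lies midway between the tips of the shut fingers; the grasp point (between the pads) lies 19 mm behind it (arm.hold_point_z is the distance from the TCP to the grasp point, in m); z points along the fingers, y is the direction in which the jaws open and shut (so a half turn about z gives the same grasp; the last joint's range is limited). The gripper opens to 92 mm and grips with 3 to 60 N. Pads are 19 mm wide; open, the fingers measure 130 mm over their backs; the gripper's body (75 mm by 190 mm) begins 47 mm behind the grasp point.
Start: joints at [1.125, 0.434, 0.025, 1.573, -0.012, 1.134, -0.075], TCP at [0.21, -0.589, 0.227] pointing down, gripper open.
Joint ranges: [-2.62, 2.62], [-0.44, 2.09], [-1.27, 1.32], [0.08, 2.57], [-1.32, 4.46], [0.12, 2], [-2.74, 2.74]. Speed limits (rad/s): [2.22, 2.22, 3.01, 3.01, 3.14, 3.14, 3.14].

## Interface

Orientations are given as a rotation vector (axis times angle).
In Python, from cell import arm gives the robot as it stands.
- The arm moves only by the shell command python3 -m pendant 'ROWS' [FORCE]. ROWS is JSON, a list of rows, each a list of 3 entries, a list of its own where there are three numbers: the shift along the tool's x, y, z in m, then the turn, a rotation vector about the tool's x, y, z in degrees, then the finger opening in m, from 0 to 0.0918. A call has 1 to 10 rows; each row shifts and turns the commanded pose from where the row before left it, along the tool's axes as they then stand; what a row does not reach is not made up. A row lasts 1/8 s, in which the tool goes at most 62.5 mm and 10.7 degrees, less where a joint would pass 70% of its speed; a pose out of reach is approached as far as the arm can. A call with a gripper value outside its range is refused whole. The fingers move at their own pace and stop on an object; FORCE is the grip in N (left out, the last holds). Time passes only in rows, so rows that do not move let the fingers close. It gives the time, the measured TCP pose, the force and the opening at its end, in the units of the state.
- arm.observe(): the state, without advancing time (a new reading comes with each control period).
- arm.get_image(name): name is "scene" or "top"; returns (picture, depth): 480x640x3 uint8, red, green, blue; 480x640 float32, m along the optical axis (not along the pixel's ray), 0 where there is no reading.
- arm.camera_params(name): a dict with "fovy" (degrees; the focal length in pixels is half the picture's height over the tangent of half this angle, whatever the lens; pixels are square), "cx", "cy" (the principal point, pixels), "rvec" (rotation vector, rad) and "tvec" (3), from world to camera coordinates, as OpenCV has them. Camera axes: x right, y down, z forward; pixel columns grow to the right and rows downward; lengths in m; the calibration is good to about 2 mm. A picture is of the moment at which its call begins. camera_params takes no time and is no camera call.
- arm.sign_off(): hands the job in, once; it reports no verdict.
Trained networks look in the newest picture that a camera, given by its name, has taken for a name from the list of things; names that differ only in an ending like _2 or _b are one class to them, and where a whole thing is asked for, a point or a joint stands for the part that bears it (a point fixed in the world has none). Each returns a list of dicts, best first, with "conf" (0 to 1); they miss things now and then, are a little off and sometimes report something else, mostly with a low value. They report only what shows in the picture. A call takes as long as a camera call. They do not tell look-alikes from the thing itself.
- arm.look_for(camera, label): "rect" ([centre column, centre row, width, height] in pixels, round what is visible of it).
- arm.masks_of(camera, label): "pixels" (480x640 bool, what is visible of it) and "rect" ([centre column, centre row, width, height] in pixels, round what is visible of it).
The state is a dict: "clock": time; "joints": joint angles; "dq": joint speeds; "joint_efforts": joint torques, N m; "position": TCP position; "ee_rot": TCP orientation; "force": force on the tool from outside, world axes, zero at the start; "ft_torque": the same for the moment, N m; "width": opening from 0.0 (shut) to 1.0 (fully open).
Only numpy, scipy, OpenCV 4.12 (cv2) and the standard library are available. Lean on these libraries where they do the work, as an engineer would, in place of code of your own. Each camera call takes 0.05 s, during which the arm holds its last target.

## Working session

There is one attempt and no reset: what is moved stays moved. The work goes in short steps, Python scripts to look and compute and a shell command to move; the robot and the scene stay as the last step left them, time stands still between calls to the robot, and variables do not carry over. Pictures are saved under pics/ and viewed, and the job is handed in when it is done.

```bash
mkdir -p pics; cat > h.py <<'E'
import numpy as np, cv2
from cell import arm
def K(name):
    p=arm.camera_params(name); f=240/np.tan(np.radians(p['fovy'])/2)
    return p,f
def world(name,u,v,d):
    p,f=K(name); R=cv2.Rodrigues(np.array(p['rvec'],float))[0]; t=np.array(p['tvec'],float)
    u,v,d=map(lambda a:np.asarray(a,float),(u,v,d))
    c=np.stack([(u-p['cx'])/f*d,(v-p['cy'])/f*d,d],-1)
    return (c-t)@R
def save(n,img): cv2.imwrite(n,cv2.cvtColor(img,cv2.COLOR_RGB2BGR))
E
python3 - <<'E'
from h import *
for n in ('scene','top'):
    im,d=arm.get_image(n); save(f'pics/{n}0.png',im); np.save(f'{n}0.npy',d); print(n,arm.camera_params(n))
s=arm.observe(); print(s)
E
```

```text
scene {'fovy': 55.95474220629641, 'cx': 320.89140579157936, 'cy': 237.88624240796344, 'rvec': array([ 1.24308878, -2.109487  ,  1.10464869]), 'tvec': array([0.05385581, 0.40753021, 0.31353754])}
top {'fovy': 43.89605926128184, 'cx': 317.95485221587364, 'cy': 242.8483495503183, 'rvec': array([ 2.15727718, -2.12556031,  0.15954602]), 'tvec': array([-0.28259932,  0.59266342,  0.78540854])}
{'clock': 0.1, 'joints': array([ 1.12540839,  0.43515872,  0.0249597 ,  1.57401987, -0.01162199,
        1.13400223, -0.07505576]), 'dq': array([ 0.0011699 , -0.00227489,  0.00222451, -0.00218295,  0.00021187,
       -0.00037022,  0.00054567]), 'joint_efforts': array([ 3.36191697e-03, -6.69127035e+01,  9.88320038e-01, -3.15148258e+01,
       -6.04521716e-02,  3.74090660e-02,  2.65374308e-05]), 'position': array([ 0.20987706, -0.58820856,  0.2260146 ]), 'ee_rot': array([-3.09418811e+00, -5.35544745e-01,  5.48650228e-04]), 'force': array([ 0.30770115,  0.17099434, -0.72115541]), 'ft_torque': array([-0.01203335, -0.01740793,  0.01309047]), 'width': 0.9985700966026804}
```

View pics/scene0.png

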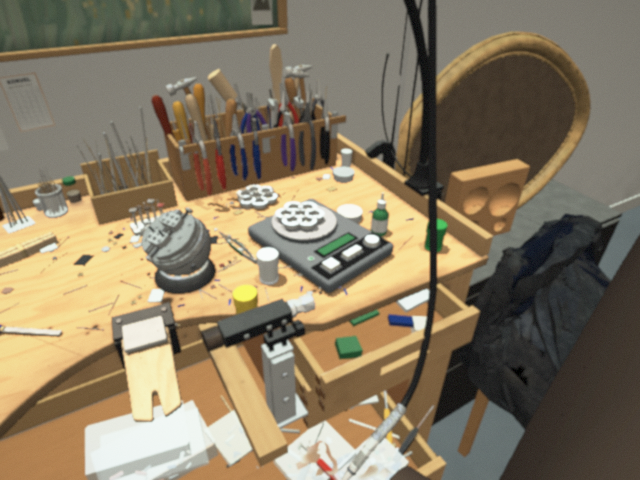

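View pics/top0.png

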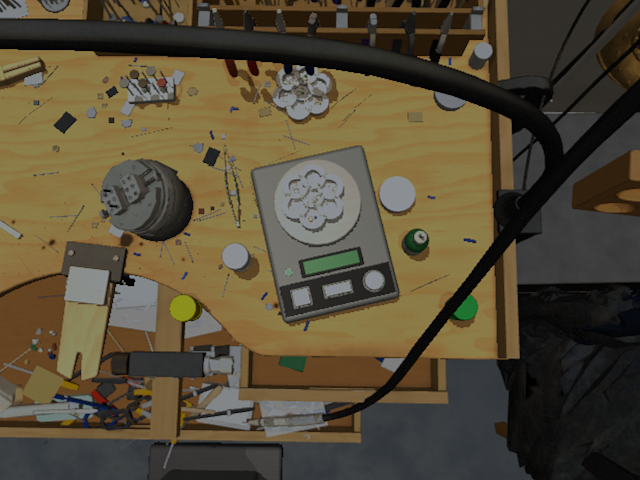

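```bash
python3 - <<'E'
from h import *
d=np.load('top0.npy')
def w(u,v): 
    z=np.median(d[v-2:v+3,u-2:u+3]); return np.round(world('top',u,v,z),4)
for n,(u,v) in dict(square=(301,297),bar=(338,289),round=(373,281),bench=(420,330),casingL=(262,190),casing_tr=(362,152),casing_bl=(290,315),casing_br=(392,292),tl=(258,172),bottle=(415,240),tin=(397,194),vial=(235,257),pan=(352,222),cable1=(417,350),cable2=(465,281),cable3=(380,395),lamp=(300,42),tweez=(235,200)).items(): print(n,w(u,v))
im=cv2.imread('pics/top0.png')
for l in ('key_round_top','key_bar_top','key_square_top','scale'):
    for r in arm.masks_of('top',l)[:2]:
        m=r['pixels']; v,u=np.nonzero(m&(d>0)); P=world('top',u,v,d[v,u])
        print(l,round(r['conf'],2),np.round(r['rect'],1),m.sum(),np.round(np.median(P,0),4))
c=im[130:340,210:440]; cv2.imwrite('pics/crop.png',cv2.resize(c,None,fx=3,fy=2.8,interpolation=cv2.INTER_CUBIC)[:600])
E
```

```text
square [ 0.5215 -0.2514  0.0386]
bar [ 0.5333 -0.3025  0.0389]
round [ 0.5452 -0.3511  0.0384]
bench [ 0.4791 -0.4223 -0.001 ]
casingL [ 0.6751 -0.1919  0.0285]
casing_tr [ 0.7342 -0.3359  0.0276]
casing_bl [ 0.4968 -0.2363  0.0291]
casing_br [ 0.531  -0.3786  0.0289]
tl [ 0.7018 -0.1853  0.0282]
bottle [ 0.599  -0.4052  0.0687]
tin [ 0.6748 -0.3879  0.017 ]
vial [ 0.5741 -0.1601  0.0535]
pan [ 0.628  -0.3213  0.0398]
cable1 [ 0.4544 -0.3923  0.1555]
cable2 [ 0.5222 -0.4123  0.3115]
cable3 [ 0.3874 -0.3644  0.0023]
lamp [ 0.6367 -0.2637  0.5454]
tweez [ 0.6665 -0.1492 -0.0014]
key_round_top 0.6 [374.5 280.5  15.6  24.3] 286 [ 0.5468 -0.3512  0.0381]
key_bar_top 0.53 [337.1 288.1  27.7  12.5] 253 [ 0.5346 -0.3012  0.0386]
key_square_top 0.54 [300.  297.5  21.2  18.3] 274 [ 0.5228 -0.2502  0.0382]
scale 0.62 [324.4 234.2 147.9 176.3] 14582 [ 0.6015 -0.2879  0.0292]
```

```bash
python3 - <<'E'
from h import *
d=np.load('top0.npy')
v,u=np.mgrid[0:480,0:640]; P=world('top',u,v,d); 
roi=(u>240)&(u<410)&(v>140)&(v<330)&(d>0)
# casing top pixels
m=roi&(abs(P[...,2]-0.03)<0.005)
uu=P[m][:,:2]
c=cv2.minAreaRect(uu.astype(np.float32)*1000); print('casing rect',c)
k=roi&(abs(P[...,2]-0.040)<0.004)&(v>265)&(v<310)
n,l,s,cc=cv2.connectedComponentsWithStats(k.astype(np.uint8))
for i in range(1,n):
    if s[i,4]>60: print(s[i],np.round(P[l==i].mean(0),4))
# bench height around
b=(u>410)&(u<450)&(v>300)&(v<340); print('bench z',np.median(P[b][:,2]))
# high things near workspace
hi=(P[...,2]>0.06)&(d>0)&(P[...,0]>0.1)&(P[...,0]<0.6)&(abs(P[...,1])<0.6)
q=P[hi]; 
for x in np.arange(.1,.6,.05):
    s_=q[(q[:,0]>x)&(q[:,0]<x+.05)]
    if len(s_): print(round(x,2),len(s_),np.round(np.percentile(s_[:,1],[1,50,99]),3),np.round(np.percentile(s_[:,2],[1,50,99]),3))
print(arm.observe()['clock'])
E
```

```text
casing rect ((615.273681640625, -274.41717529296875), (228.62008666992188, 237.14186096191406), 14.363975524902344)
[364 271  19  19 252] [ 0.547  -0.3515  0.0385]
[324 281  27  15 255] [ 0.5346 -0.3011  0.0387]
[292 288  18  18 236] [ 0.5224 -0.2508  0.0385]
bench z -0.00035892374781306064
0.4 3212 [-0.392 -0.09  -0.008] [0.063 0.075 0.137]
0.45 700 [-0.413 -0.4   -0.387] [0.139 0.208 0.264]
0.5 1209 [-0.43  -0.418 -0.405] [0.259 0.337 0.394]
0.55 2947 [-0.454 -0.437 -0.412] [0.072 0.475 0.534]
0.3
```

The top picture shows the keys at about (301,297) square, (338,289) bar and (373,281) round. A cable rises diagonally past the round key, from (380,395) to (465,281). I'll retract first so the swing passes inside it.

```bash
python3 -m pendant '[[[0,-0.04,-0.01],[0,0,0],0],[[0,-0.05,-0.01],[0,0,0],0],[[0,-0.05,-0.01],[0,0,0],0],[[0,-0.05,0],[0,0,0],0],[[0,0,0],[0,0,0],0]]'
```

```text
clock: 0.92
position: [0.145, -0.4068, 0.257]
ee_rot: [-3.095, -0.536, 0.0]
force: [-0.1, -0.2, 1.0]
width: 0.503
```

```bash
python3 - <<'E'
from h import *
for n in ('scene','top'):
    im,d=arm.get_image(n); save(f'pics/{n}1.png',im)
d=np.load('top0.npy'); v,u=np.mgrid[0:480,0:640]; P=world('top',u,v,d)
hi=(P[...,2]>0.06)&(d>0)&(P[...,0]>0.38)&(P[...,0]<0.75)&(P[...,1]<-.36)&(v<400)&(v>100)&(P[...,2]>0.1)
q=P[hi]
for z in np.arange(.1,.8,.05):
    s=q[(q[:,2]>z)&(q[:,2]<z+.05)]
    if len(s)>10: print(round(z+.025,3),len(s),np.round(np.median(s,0),3),np.round(s[:,:2].min(0),3),np.round(s[:,:2].max(0),3))
E
```

```text
0.125 371 [ 0.45  -0.391  0.122] [ 0.429 -0.54 ] [ 0.657 -0.38 ]
0.175 326 [ 0.466 -0.396  0.176] [ 0.451 -0.529] [ 0.649 -0.387]
0.225 372 [ 0.487 -0.403  0.225] [ 0.472 -0.522] [ 0.648 -0.395]
0.275 409 [ 0.507 -0.41   0.276] [ 0.493 -0.511] [ 0.645 -0.403]
0.325 625 [ 0.529 -0.418  0.329] [ 0.513 -0.501] [ 0.641 -0.41 ]
0.375 999 [ 0.551 -0.427  0.378] [ 0.531 -0.491] [ 0.642 -0.417]
0.425 1600 [ 0.629 -0.432  0.428] [ 0.551 -0.467] [ 0.645 -0.412]
0.475 1782 [ 0.587 -0.435  0.471] [ 0.569 -0.449] [ 0.642 -0.376]
0.525 1404 [ 0.598 -0.447  0.523] [ 0.587 -0.459] [ 0.609 -0.439]
```

View pics/scene1.png

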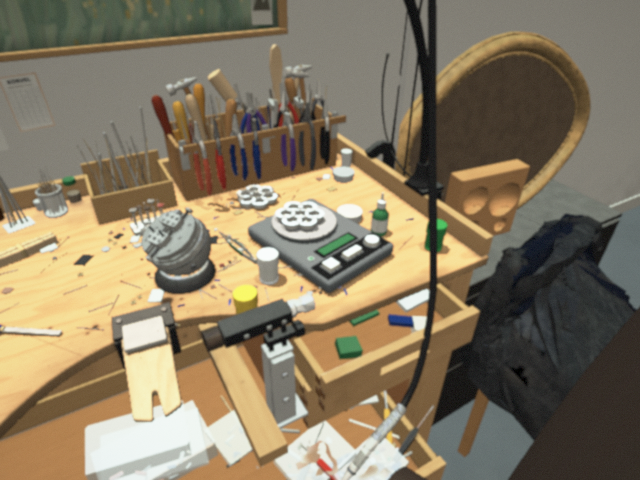

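View pics/top1.png

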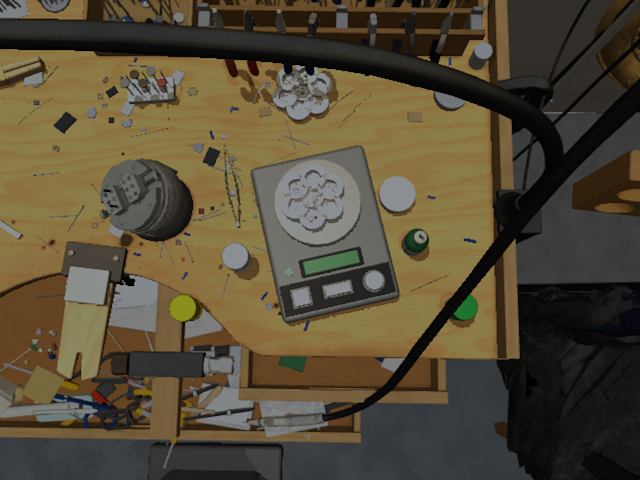

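```bash
python3 -m pendant '[[[0.03,-0.002,-0.01],[0,0,-4],0],[[0.056,-0.004,0],[0,0,-7.5],0],[[0.056,-0.004,0],[0,0,-7.5],0],[[0.056,-0.004,0],[0,0,-7.5],0],[[0.056,-0.004,0],[0,0,-7.5],0],[[0.056,-0.004,0],[0,0,-7.5],0],[[0,0,0],[0,0,0],0]]'
python3 - <<'E'
from h import *
for n in ('scene','top'):
    im,d=arm.get_image(n); save(f'pics/{n}2.png',im)
s=arm.observe(); print(s['joints'],s['clock'],s['position']); print(cv2.Rodrigues(s['ee_rot'])[0].round(3))
E
```

```text
clock: 1.9
position: [0.3799, -0.2073, 0.2668]
ee_rot: [-2.698, -1.609, -0.004]
force: [-0.1, -0.7, 0.4]
width: 0.008
[ 0.71276911  0.10806958 -0.35521464  1.92715418  0.04149755  1.11349585
 -0.16227347] 2.0 [ 0.37738003 -0.21093194  0.26654641]
[[ 0.482  0.876  0.   ]
 [ 0.876 -0.482  0.   ]
 [ 0.    -0.    -1.   ]]
```

View pics/top2.png

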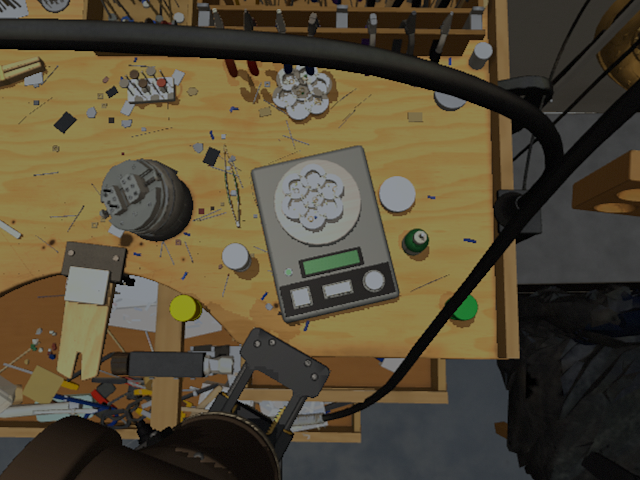

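View pics/scene2.png

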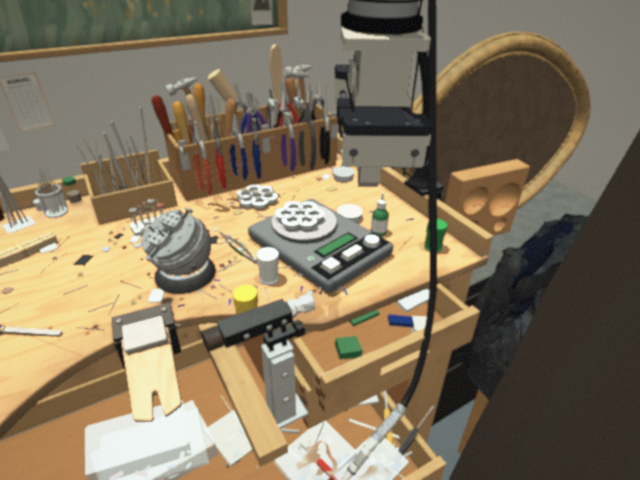

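```bash
python3 - <<'E'
from h import *
Q=[]
s=arm.observe(); R=cv2.Rodrigues(s['ee_rot'])[0]; p=s['position']
for n in ('scene','top'):
    im,d=arm.get_image(n); v,u=np.mgrid[0:480,0:640]; m=(d>0.1)
    P=world(n,u[m],v[m],d[m]); k=(P[:,2]>0.2)&(np.linalg.norm(P[:,:2]-p[:2],axis=1)<.3); 
    # drop cable: 
    T=(P[k]-p)@R; np.save(f'T_{n}.npy',T)
    print(n,len(T))
    for z in np.arange(.0,-.4,-.03):
        t=T[(T[:,2]<=z+.005)&(T[:,2]>z-.025)&(abs(T[:,0])<.15)]
        if len(t)>5: print(round(z-.01,3),len(t),'x',np.round(np.percentile(t[:,0],[1,99]),3),'y',np.round(np.percentile(t[:,1],[1,99]),3))
print(p)
E
```

```text
scene 14834
-0.01 454 x [-0.118  0.011] y [-0.018  0.215]
-0.04 311 x [-0.116  0.011] y [-0.019  0.229]
-0.07 2055 x [-0.112  0.036] y [-0.088  0.238]
-0.1 4536 x [-0.108  0.037] y [-0.096  0.243]
-0.13 2324 x [-0.108  0.026] y [-0.052  0.263]
-0.16 3283 x [-0.101  0.037] y [-0.051  0.265]
-0.19 1662 x [-0.033  0.034] y [-0.04   0.004]
top 36449
-0.01 214 x [-0.119 -0.107] y [0.201 0.219]
-0.04 249 x [-0.118 -0.105] y [0.213 0.23 ]
-0.07 876 x [-0.115  0.032] y [0.03 0.24]
-0.1 5711 x [-0.11   0.034] y [0.015 0.249]
-0.13 409 x [-0.111 -0.098] y [0.249 0.267]
-0.16 478 x [-0.108 -0.097] y [0.262 0.28 ]
-0.19 745 x [-0.107  0.032] y [0.024 0.283]
-0.22 1706 x [-0.034  0.035] y [0.02  0.299]
-0.25 3702 x [-0.026  0.051] y [0.023 0.299]
-0.28 8416 x [-0.018  0.149] y [0.019 0.274]
-0.31 1760 x [-0.015  0.029] y [0.031 0.043]
-0.34 421 x [-0.008  0.035] y [0.032 0.042]
-0.37 3568 x [0.002 0.052] y [0.036 0.045]
-0.4 3020 x [0.023 0.052] y [0.028 0.041]
[ 0.37738003 -0.21093194  0.26654641]
```

```bash
python3 -m pendant '[[[0,0,0],[0,0,-8.8],0],[[0,0,0],[0,-7.5,0],0],[[0,0,0],[0,-7.5,0],0],[[0,0,0],[0,0,0],0]]'
cat > plan.py <<'E'
from h import *
import sys
t=np.array(eval(sys.argv[1])); s=arm.observe(); R=cv2.Rodrigues(s['ee_rot'])[0]
print('pos',s['position'].round(4),'clock',s['clock'],'F',s['force'].round(2)); print(R.round(3))
print('edge',(s['position']+.0095*R[:,0]).round(4))
print('tool shift for TCP',((t-s['position'])@R).round(4)); print('tool shift for edge',((t-s['position']-.0095*R[:,0])@R).round(4))
E
python3 plan.py '(0.5346,-0.301,0.11)'; python3 plan.py '(0.547,-0.3515,0.06)'|tail -1
```

```text
clock: 2.6
position: [0.377, -0.2096, 0.2664]
ee_rot: [2.436, 1.709, -0.321]
force: [0.1, -0.3, -0.1]
width: 0.004
pos [ 0.377  -0.2096  0.2664] clock 2.6 F [ 0.06 -0.27 -0.12]
[[ 0.329  0.94  -0.089]
 [ 0.908 -0.34  -0.243]
 [-0.258 -0.001 -0.966]]
edge [ 0.3802 -0.201   0.264 ]
tool shift for TCP [0.0092 0.1794 0.1593]
tool shift for edge [-0.0003  0.1794  0.1593]
tool shift for edge [-0.0292  0.2083  0.2188]
```

```bash
python3 -m pendant '[[[0,0.04,0.03],[0,0,0],0],[[0,0.05,0.04],[0,0,0],0],[[0,0.05,0.04],[0,0,0],0],[[0,0.04,0.03],[0,0,0],0],[[0,0,0],[0,0,0],0],[[0,0,0],[0,0,0],0]]'
python3 plan.py '(0.547,-0.3515,0.06)'
python3 - <<'E'
from h import *
for n in ('scene','top'):
    im,d=arm.get_image(n); save(f'pics/{n}3.png',im)
E
```

```text
clock: 3.35
position: [0.5298, -0.3064, 0.1333]
ee_rot: [2.441, 1.703, -0.321]
force: [-0.6, 0.7, 0.1]
width: 0.003
pos [ 0.5298 -0.3064  0.1333] clock 3.35 F [-0.55  0.7   0.07]
[[ 0.333  0.938 -0.09 ]
 [ 0.907 -0.345 -0.242]
 [-0.258 -0.001 -0.966]]
edge [ 0.533  -0.2978  0.1308]
tool shift for TCP [-0.0162  0.0318  0.0801]
tool shift for edge [-0.0257  0.0318  0.0801]
```

View pics/top3.png

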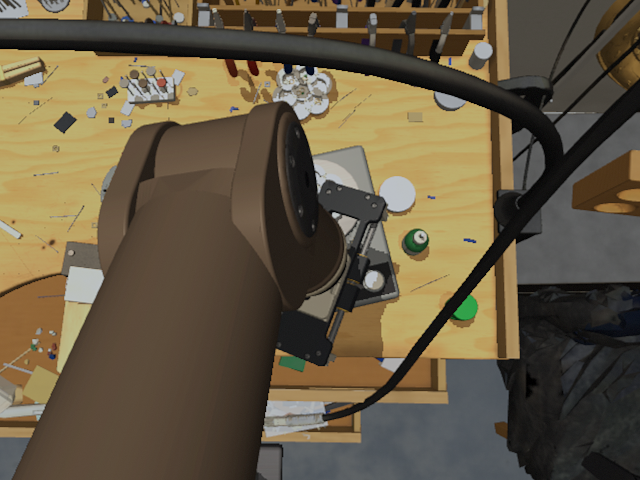

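View pics/scene3.png

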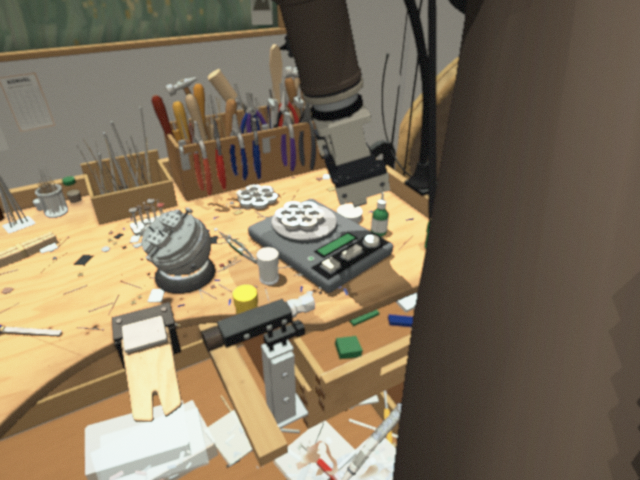

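```bash
python3 - <<'E'
from h import *
im,d=arm.get_image('top'); v,u=np.mgrid[0:480,0:640]; P=world('top',u,v,d)
m=(v>98)&(u<350)&(d>0)&(P[...,2]>.2); q=P[m]
for z in np.arange(.2,.7,.05):
    s=q[(q[:,2]>z)&(q[:,2]<z+.05)]
    if len(s): print(round(z,2),len(s),np.round(s[:,:2].min(0),3),np.round(s[:,:2].max(0),3))
E
```

```text
0.2 4063 [ 0.44  -0.309] [ 0.639 -0.231]
0.25 543 [ 0.486 -0.305] [ 0.547 -0.252]
0.3 1072 [ 0.487 -0.304] [ 0.583 -0.264]
0.35 1180 [ 0.511 -0.295] [ 0.577 -0.266]
0.4 418 [ 0.527 -0.281] [ 0.575 -0.27 ]
0.45 1127 [ 0.5   -0.274] [ 0.615 -0.178]
0.5 14205 [ 0.476 -0.27 ] [ 0.615 -0.156]
0.55 24739 [ 0.412 -0.258] [ 0.582 -0.156]
0.6 34170 [ 0.41  -0.251] [ 0.497 -0.161]
0.65 2436 [ 0.421 -0.224] [ 0.432 -0.179]
```

```bash
python3 -m pendant '[[[0.0065,0,0.024],[0,0,0],0],[[0.0065,0,0.024],[0,0,0],0],[[0.0065,0,0.024],[0,0,0],0],[[0,0,0],[0,0,0],0],[[0,0,0],[0,0,0],0]]'
python3 plan.py '(0.547,-0.3515,0.050)'
python3 - <<'E'
from h import *
im,d=arm.get_image('scene'); save('pics/scene4.png',cv2.resize(im[150:320,200:440],None,fx=3.3,fy=3.3,interpolation=cv2.INTER_CUBIC))
E
```

```text
clock: 4.12
position: [0.5317, -0.305, 0.0603]
ee_rot: [2.437, 1.704, -0.319]
force: [-0.2, -0.1, 0.2]
width: 0.007
pos [ 0.5317 -0.305   0.0603] clock 4.125 F [-0.19 -0.14  0.22]
[[ 0.332  0.939 -0.087]
 [ 0.907 -0.343 -0.244]
 [-0.259  0.002 -0.966]]
edge [ 0.5348 -0.2964  0.0578]
tool shift for TCP [-0.0345  0.0303  0.02  ]
tool shift for edge [-0.044   0.0303  0.02  ]
```

View pics/scene4.png

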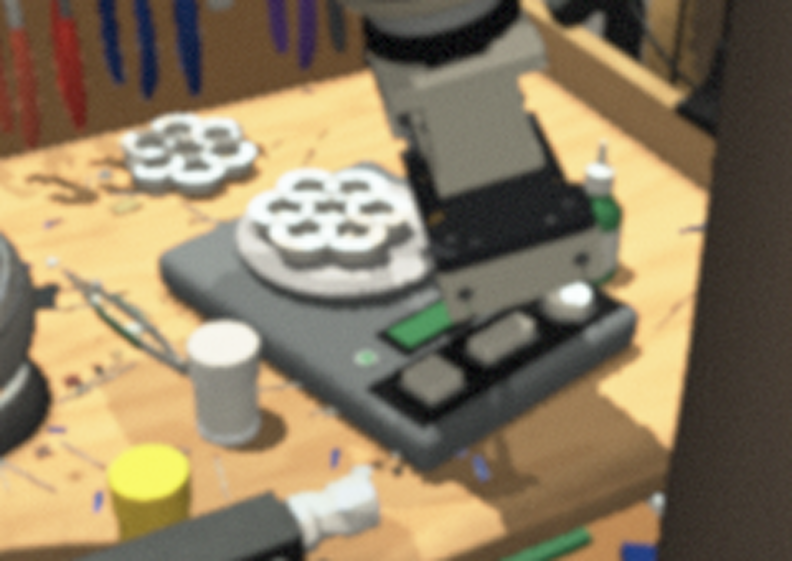

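```bash
python3 - <<'E'
from h import *
s=arm.observe(); R=cv2.Rodrigues(s['ee_rot'])[0]; p=s['position']
def proj(n,X):
    c,f=K(n); Rc=cv2.Rodrigues(np.array(c['rvec']))[0]; x=Rc@X+np.array(c['tvec']); return np.array([c['cx']+f*x[0]/x[2],c['cy']+f*x[1]/x[2],x[2]])
c,f=K('scene'); print('cam',-cv2.Rodrigues(np.array(c['rvec']))[0].T@c['tvec'])
for nm,X in dict(tcp=p,edge=p+.0095*R[:,0],back50=p-.05*R[:,2],bar=np.array([.5346,-.301,.04]),round=np.array([.547,-.3515,.04])).items():
    q=proj('scene',X); print(nm,q.round(3),'in crop',((q[:2]-[200,150])*3.3).round(0))
im,d=arm.get_image('scene'); v,u=np.mgrid[0:480,0:640]; P=world('scene',u,v,d)
T=(P-p)@R; m=(d>.1)&(abs(T[...,0])<.06)&(abs(T[...,1])<.12)&(T[...,2]>-.3)&(T[...,2]<.01)&(P[...,2]>.047)&(u<400)
t=T[m]
for z in np.arange(.0,-.24,-.02):
    k=t[(t[:,2]<=z)&(t[:,2]>z-.02)]
    if len(k)>3: print(round(z-.01,3),len(k),'x',np.round(np.percentile(k[:,0],[1,50,99]),3),'y',np.round(np.percentile(k[:,1],[1,50,99]),3))
E
```

```text
cam [0.01231639 0.06420696 0.51284781]
tcp [355.072 240.404   0.779] in crop [512. 298.]
edge [349.797 241.999   0.78 ] in crop [494. 304.]
back50 [349.207 217.41    0.75 ] in crop [492. 222.]
bar [351.585 249.744   0.791] in crop [500. 329.]
round [371.329 238.271   0.821] in crop [565. 291.]
-0.01 135 x [0.001 0.05  0.06 ] y [-0.004  0.1    0.12 ]
-0.07 382 x [-0.036  0.002  0.036] y [-0.088 -0.086  0.081]
-0.09 712 x [-0.036  0.011  0.036] y [-0.095 -0.086  0.079]
-0.11 1302 x [-0.035  0.001  0.036] y [-0.096 -0.075 -0.015]
-0.13 386 x [-0.022  0.003  0.026] y [-0.052 -0.05  -0.012]
-0.15 448 x [-0.033  0.     0.036] y [-0.052 -0.049 -0.009]
-0.17 1075 x [-0.036  0.002  0.036] y [-0.051 -0.035  0.004]
-0.19 414 x [-0.038  0.002  0.041] y [-0.043 -0.031 -0.008]
-0.21 821 x [-0.041  0.003  0.042] y [-0.043 -0.036 -0.003]
-0.23 781 x [-0.038  0.003  0.04 ] y [-0.042 -0.035 -0.007]
```

```bash
python3 -m pendant '[[[-0.0225,0.015,0.0076],[0,0,0],0],[[-0.0228,0.0153,0.0076],[0,0,0],0],[[0,0,0],[0,0,0],0],[[0,0,0],[0,0,0],0]]'
python3 plan.py '(0.547,-0.3515,0.043)'
python3 - <<'E'
from h import *
im,d=arm.get_image('scene'); save('pics/scene5.png',cv2.resize(im[100:320,200:440],None,fx=2.7,fy=2.7,interpolation=cv2.INTER_CUBIC))
im,d=arm.get_image('top'); save('pics/top5.png',im)
E
```

```text
clock: 4.72
position: [0.5436, -0.3595, 0.0564]
ee_rot: [2.437, 1.705, -0.319]
force: [-0.5, 0.6, -0.2]
width: 0.008
pos [ 0.5436 -0.3595  0.0564] clock 4.725 F [-0.49  0.63 -0.24]
[[ 0.331  0.939 -0.088]
 [ 0.907 -0.343 -0.243]
 [-0.258  0.001 -0.966]]
edge [ 0.5467 -0.3508  0.0539]
tool shift for TCP [0.0118 0.0005 0.0107]
tool shift for edge [0.0023 0.0005 0.0107]
```

View pics/scene5.png

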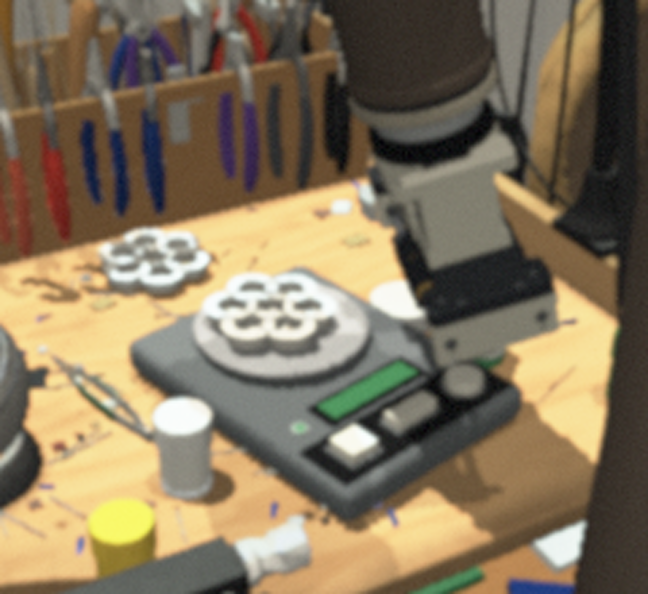

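View pics/top5.png

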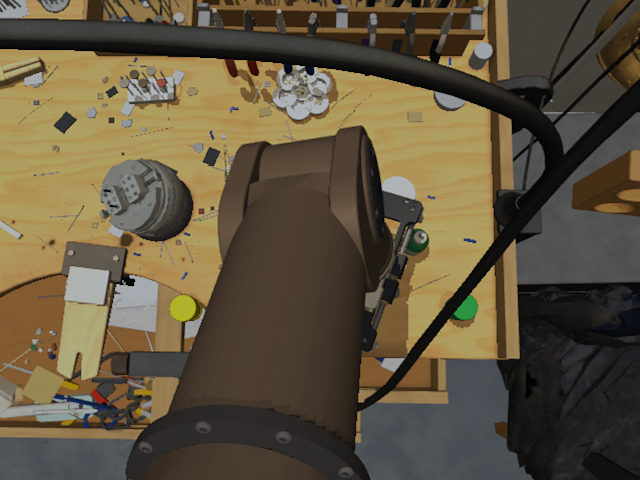

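```bash
python3 -m pendant '[[[0.0014,0,0.005],[0,0,0],0],[[0.0014,0,0.005],[0,0,0],0],[[0,0,0],[0,0,0],0],[[0,0,0],[0,0,0],0]]'
python3 -m pendant '[[[0.0005,0,0.0019],[0,0,0],0],[[0,0,0],[0,0,0],0],[[0,0,0],[0,0,0],0]]'
python3 -m pendant '[[[0.0005,0,0.0019],[0,0,0],0],[[0,0,0],[0,0,0],0],[[0,0,0],[0,0,0],0]]'; python3 plan.py '(0.547,-0.3515,0.035)'
```

```text
clock: 5.32
position: [0.5433, -0.3599, 0.0453]
ee_rot: [2.437, 1.705, -0.321]
force: [-1.1, 0.2, -0.5]
width: 0.005
clock: 5.7
position: [0.5433, -0.36, 0.0435]
ee_rot: [2.438, 1.705, -0.321]
force: [0.4, -0.6, -0.5]
width: 0.003
clock: 6.08
position: [0.5434, -0.3601, 0.0416]
ee_rot: [2.437, 1.705, -0.321]
force: [-0.2, -0.1, 1.9]
width: 0.004
pos [ 0.5434 -0.3601  0.0416] clock 6.075 F [-0.19 -0.06  1.94]
[[ 0.331  0.939 -0.089]
 [ 0.907 -0.343 -0.243]
 [-0.259  0.    -0.966]]
edge [ 0.5465 -0.3514  0.0392]
tool shift for TCP [0.0107 0.0005 0.004 ]
tool shift for edge [0.0012 0.0005 0.004 ]
```

```bash
python3 -m pendant '[[[0.0005,0,0.0019],[0,0,0],0],[[0.0004,0,0.0014],[0,0,0],0],[[0,0,0],[0,0,0],0],[[0,0,0],[0,0,0],0]]'
python3 -m pendant '[[[0.0001,0,0.0005],[0,0,0],0],[[0,0,0],[0,0,0],0],[[0,0,0],[0,0,0],0]]'
```

```text
clock: 6.58
position: [0.5434, -0.36, 0.0382]
ee_rot: [2.437, 1.705, -0.321]
force: [-0.7, 0.3, 4.6]
width: 0.007
clock: 6.95
position: [0.5434, -0.36, 0.0377]
ee_rot: [2.437, 1.705, -0.321]
force: [-1.2, -0.2, 5.4]
width: 0.007
```

```bash
python3 -m pendant '[[[0.0001,0,0.0005],[0,0,0],0],[[0,0,0],[0,0,0],0],[[0,0,0],[0,0,0],0]]'
```

```text
clock: 7.32
position: [0.5434, -0.36, 0.0374]
ee_rot: [2.437, 1.705, -0.321]
force: [-0.4, -0.1, 6.2]
width: 0.008
```

```bash
python3 -m pendant '[[[-0.0021,0,-0.008],[0,0,0],0],[[-0.0026,0,-0.010],[0,0,0],0],[[0,0,0],[0,0,0],0],[[0,0,0],[0,0,0],0]]'
python3 plan.py '(0.5346,-0.301,0.054)'
python3 - <<'E'
from h import *
im,d=arm.get_image('scene'); save('pics/scene6.png',cv2.resize(im[100:320,200:440],None,fx=2.7,fy=2.7,interpolation=cv2.INTER_CUBIC))
E
```

```text
clock: 7.82
position: [0.5431, -0.3598, 0.0555]
ee_rot: [2.438, 1.705, -0.321]
force: [0.1, 0.2, -0.3]
width: 0.004
pos [ 0.5431 -0.3598  0.0555] clock 7.825 F [ 0.06  0.19 -0.28]
[[ 0.331  0.939 -0.089]
 [ 0.907 -0.343 -0.243]
 [-0.259 -0.    -0.966]]
edge [ 0.5462 -0.3512  0.0531]
tool shift for TCP [ 0.051  -0.0281 -0.0121]
tool shift for edge [ 0.0415 -0.0281 -0.0121]
```

View pics/scene6.png

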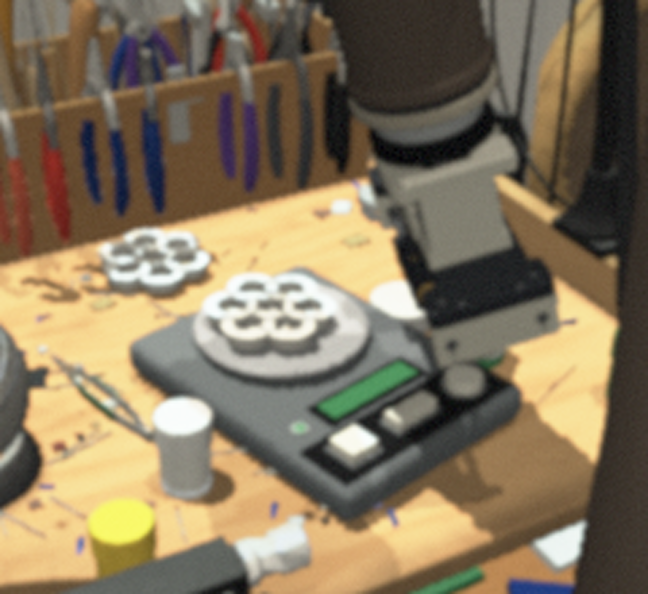

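```bash
python3 -m pendant '[[[0.0208,-0.0141,-0.006],[0,0,0],0],[[0.0207,-0.014,-0.0061],[0,0,0],0],[[0,0,0],[0,0,0],0],[[0,0,0],[0,0,0],0]]'
python3 plan.py '(0.5346,-0.301,0.044)'
```

```text
clock: 8.38
position: [0.5316, -0.3104, 0.0565]
ee_rot: [2.438, 1.704, -0.322]
force: [0.3, -0.1, 0.5]
width: 0.004
pos [ 0.5316 -0.3104  0.0565] clock 8.375 F [ 0.33 -0.08  0.46]
[[ 0.332  0.939 -0.089]
 [ 0.907 -0.343 -0.244]
 [-0.259 -0.    -0.966]]
edge [ 0.5348 -0.3018  0.054 ]
tool shift for TCP [ 0.0127 -0.0004  0.0095]
tool shift for edge [ 0.0032 -0.0004  0.0095]
```

```bash
python3 -m pendant '[[[0.0019,0,0.006],[0,0,0],0],[[0.0016,0,0.006],[0,0,0],0],[[0,0,0],[0,0,0],0],[[0,0,0],[0,0,0],0]]'
python3 -m pendant '[[[0.0005,0,0.0019],[0,0,0],0],[[0,0,0],[0,0,0],0],[[0,0,0],[0,0,0],0]]'
python3 -m pendant '[[[0.0005,0,0.0019],[0,0,0],0],[[0,0,0],[0,0,0],0],[[0,0,0],[0,0,0],0]]'
```

```text
clock: 8.88
position: [0.5318, -0.3095, 0.0439]
ee_rot: [2.438, 1.705, -0.321]
force: [-0.6, 0.6, -0.0]
width: 0.011
clock: 9.25
position: [0.532, -0.3095, 0.0423]
ee_rot: [2.437, 1.705, -0.321]
force: [0.4, -0.8, 1.4]
width: 0.003
clock: 9.62
position: [0.532, -0.3095, 0.0403]
ee_rot: [2.437, 1.705, -0.321]
force: [0.8, -0.6, 3.0]
width: 0.004
```

```bash
python3 -m pendant '[[[0.0005,0,0.0019],[0,0,0],0],[[0,0,0],[0,0,0],0],[[0,0,0],[0,0,0],0]]'
python3 -m pendant '[[[0.0002,0,0.0009],[0,0,0],0],[[0,0,0],[0,0,0],0],[[0,0,0],[0,0,0],0]]'
```

```text
clock: 10.0
position: [0.532, -0.3095, 0.0383]
ee_rot: [2.437, 1.705, -0.321]
force: [0.7, -0.4, 4.3]
width: 0.006
clock: 10.38
position: [0.532, -0.3095, 0.0374]
ee_rot: [2.437, 1.705, -0.321]
force: [0.8, -0.1, 5.7]
width: 0.0
```

```bash
python3 -m pendant '[[[-0.0026,0,-0.010],[0,0,0],0],[[-0.0039,0,-0.015],[0,0,0],0],[[0,-0.03,-0.03],[0,0,0],0],[[0,-0.05,-0.05],[0,0,0],0],[[0,-0.04,-0.05],[0,0,0],0],[[0,-0.04,-0.04],[0,0,0],0],[[0,0,0],[0,0,0],0],[[0,0,0],[0,0,0],0]]'
python3 - <<'E'
from h import *
s=arm.observe(); print(s['force'].round(2),s['clock'])
a=np.load('top0.npy'); v,u=np.mgrid[0:480,0:640]
for n in ('scene','top'):
    im,d=arm.get_image(n); save(f'pics/{n}7.png',im)
A=world('top',u,v,a);B=world('top',u,v,d)
for nm,(x,y,w,h) in dict(round=(364,271,19,19),bar=(324,281,27,15),square=(292,288,18,18)).items():
    sl=(slice(y+3,y+h-3),slice(x+3,x+w-3)); print(nm,np.median(A[sl][...,2]).round(4),np.median(B[sl][...,2]).round(4))
o=cv2.imread('pics/top0.png').astype(int); o7=cv2.imread('pics/top7.png').astype(int)
for nm,(x,y,r) in dict(bottle=(415,240,16),tin=(397,194,20),vial=(235,257,16),tweez=(235,190,25),dish=(312,197,38)).items():
    sl=(slice(y-r,y+r),slice(x-r,x+r)); print(nm,'imgdiff',np.abs(o[sl]-o7[sl]).mean().round(1),'ddiff',np.median(abs(a[sl]-d[sl])).round(4))
E
```

```text
clock: 11.38
position: [0.4025, -0.2174, 0.2209]
ee_rot: [2.437, 1.704, -0.32]
force: [0.5, -0.2, 0.3]
width: 0.003
[ 0.49 -0.23  0.28] 11.375
round 0.0383 0.0386
bar 0.0386 0.0385
square 0.0386 0.0388
bottle imgdiff 7.2 ddiff 0.0015
tin imgdiff 10.2 ddiff 0.0015
vial imgdiff 9.8 ddiff 0.0014
tweez imgdiff 9.0 ddiff 0.0015
dish imgdiff 10.5 ddiff 0.0014
```

View pics/top7.png

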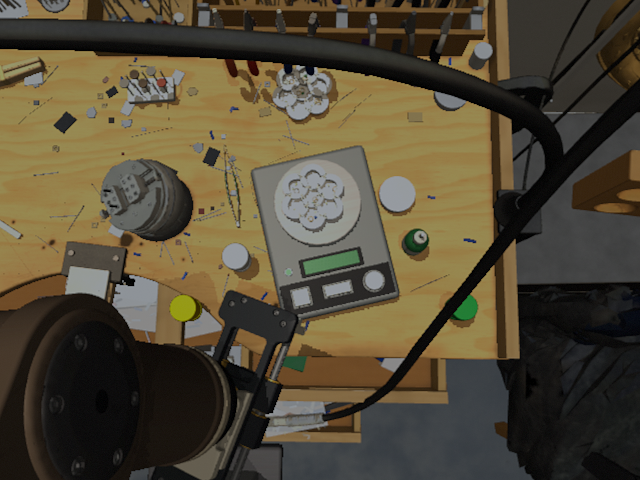

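The top picture shows all three keys up. The dish (312,197), vial (235,257), bottle (415,240), tin (397,194) and tweezers (235,190) are where they were, and the arm is clear of everything. I'm handing in.

```bash
python3 -c "
from cell import arm
print(arm.sign_off())"
```

```text
the job is handed in; nothing more can be done
None
```

I pressed the round key, let it come up, then pressed the bar key and drew the arm back. I handed the job in at about 11.5 s of the 38 s allowed. No verdict is reported, so what follows rests on my own measurements.

- **Round key:** it bottomed at about 6.2 N, well under the 25 N limit. After I lifted off, the wrist force fell back to about zero.
- **Bar key:** I pressed it to the same tool height as the round key's bottom, at about 5.7 N. I judged both keys' travel from force and tool height, because the gripper hid the fingertips from the cameras.
- **Clearance:** I tilted the tool about 15° to keep the wrist away from the cable beside the round key and short of the lamp arm.

**Last checks:**
- **Keys:** all three stand within 0.3 mm of their starting height. The camera reads key tops about 1.5 mm below the stated 40 mm, which is within its calibration error.
- **Loose things:** the dish, vial, bottle, tin and tweezers look unmoved. Depth differences from the first picture were about 1.5 mm at every item, which I took as sensor noise.
- **Robot:** it is clear of everything, with the wrist force at about zero.

No check failed.

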